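# Check a welding filter on the test lamp

## Task

Three welding filter cartridges lie on the bench; the two already checked lie face down, so take the one lying label up, which is the one whose corner notch is on the right-hand side when its notched end points away from you. First set the test lamp's dimmer lever to half, straight up. Then take the cartridge by its plain end, slide it notched end first and label up into the lamp's slot until the spring-loaded stop is pushed all the way in, and finish while still gripping it there (the spring would push it out again); leave the two checked cartridges where they lie.

Things in the scene. Friction and masses are not known exactly. Their poses are not given: they have to be found in the camera images.
- filter_mid (a point): centre of the cartridge to check, lying flat, label up: black plate 108 x 51 x 9 mm, 80 g, with a dark window. +x: along its length to the notched end; +z: out of the label face (grey strip 17 mm wide near the notched end). Corner notch 12 mm along x by 10 mm across, at the +x, -y corner. Grip across the 51 mm, by the plain end: 50 mm of length stay outside the slot
- checked_a_mid (a point): centre of a checked cartridge of the same size, lying face down: +x to its notched end, z up, notch at its +x, +y corner; on top no grey strip but a thin dark strip and two round dots
- checked_b_mid (a point): centre of the other checked cartridge, just like checked_a
- test_lamp: grey lamp box fixed to the bench, 126 (x) x 180 (y) mm, top at z = 36 mm; origin under it on the bench, +x the way cartridges are pushed in (roughly away from the robot), z up. On top the slot, along x at y = +22 mm; behind the slot a housing from x = 1 mm, up to z = 67 mm; on the right (-y) the dimmer lever
- slot_mouth (a point): middle of the slot's floor at its open front (lamp x = -66, y = 22, z = 36 mm), axes as the lamp's. Floor level, with a short ramp in front. Rails 55 mm apart from 13 mm inward, flared before; lips over them leave 13 mm of height above the floor (19 mm at their flared front): slide in level from the front
- slot_home (a point): where the centre of the cartridge is when fully home (lamp x = -61, y = 22, z = 40.5 mm), axes as the lamp's. A fixed key, 9 mm wide and 10 mm long, fills the slot's far right (-y) corner, so only a notched end with its label up goes home; anything else stops 10 mm short
- interlock (a joint): travel (m) of the spring-loaded stop at the slot's far end: 0 out, 0.008 all the way in. It meets the cartridge 8 mm before home and pushes back with 2.4 N, rising to 5.6 N
- dimmer (a joint): angle of the dimmer lever (rad): 0 off, leaning 45 degrees to the front (the lamp's -x); 0.785 half, straight up at the long middle ridge; 1.57 full, leaning 45 degrees to the back. It stays where it is left and moves under about 1.2 N at its grip
- dimmer_grip (a point): centre of the lever's black grip: 12 mm wide along the lamp's y, 13 mm thick, 26 mm long, 55 mm from the hinge. The hinge runs along the lamp's y through lamp x = 4, y = -58, z = 46 mm

How it is judged:
On the way, in this order (a step that is already met when the one before it is completed fails the run):
1. the dimmer lever stands at half (value of joint dimmer between 0.645 and 0.925 rad), for 0.2 s.
2. the label-up cartridge is lifted off the bench, label up (height (world z) of filter_mid above 0.02 m and angle between filter_mid's own z axis and vertical below 0.5 rad), for 0.2 s.
At the end, for the whole second after the job is handed in: dimmer at half (0.785 rad within 0.14); the label-up cartridge in the slot, level and label up (within 0.15 rad), within 5 mm of the slot axis and home, the spring stop at least 6 of its 8 mm in; still gripped there (over 2 N, grasp point within its length) and at rest (all of step 1 and value of joint interlock above 0.006 m and x of filter_mid in the frame of test_lamp above -0.0645 m and y of filter_mid in the frame of test_lamp between 0.017 and 0.027 m and z of filter_mid in the frame of test_lamp between 0.036 and 0.049 m and angle between the x axis of filter_mid and the x axis of test_lamp, either way round below 0.12 rad and angle between filter_mid's own z axis and vertical below 0.15 rad and contact force between the fingers and filter above 2 N and linear speed of filter below 0.02 m/s and horizontal distance between the grasp point and filter_mid below 0.052 m); the arm keeps its last pose, push and grip.
It fails at once if a checked cartridge is shifted by more than 20 mm (distance of any of checked_a_mid, checked_b_mid from where it was at the start of the episode above 0.02 m).
It fails at once if the cartridge is turned over or dropped on edge (angle between filter_mid's own z axis and vertical above 1 rad).
It also fails if it takes over 59 s, if anything falls off the work surface, if the arm or the gripper's body presses on something with over 40 N, if the wrist force passes 120 N, or if a joint passes its speed limit or range.

## Robot

A 6-joint arm with a two-finger parallel gripper is mounted at the origin on a cart in front of the work surface, level with it; the furniture and walls round the work are solid. World frame = base frame: x ahead of the robot, y to its left, z up, the work surface at z = 0. Lengths are in m, angles in rad, forces in N, time in s.
With the tool pointing down it reaches from about 0.275 to 0.875 m from the base axis. Payload 12.5 kg.
Tool frame: the origin (TCP) lies at the very end of the fingers, on their centre line; the grasp point (between the pads) lies 19 mm behind it; x points along the fingers, y is the direction in which the jaws open and shut, and the axes are right-handed (so a half turn about x gives the same grasp; the last joint's range is limited). The gripper opens to 85 mm and grips with 20 to 120 N. Pads are 22 mm wide; open, the fingers measure 114 mm over their backs; the gripper's body (76 mm by 85 mm) begins 54 mm behind the grasp point. The pads swing forward as they close: fully open they stand 13 mm farther back than shut.
Start: joints at [1.052, 0.351, 1.652, -0, 1.139, -0.085], TCP at [0.231, 0.499, 0.231] pointing down, gripper open.
Joint ranges: [-2.75, 2.75], [-0.79, 2.1], [0.01, 2.65], [-1.57, 4.71], [0.07, 3.14], [-2.87, 2.87]. Speed limits (rad/s): [2.22, 2.22, 2.79, 3.14, 3.14, 3.14].

## Interface

Orientations are given as a 3x3 rotation matrix whose columns are the frame's x, y, z axes.
In Python, from bench import manip gives the robot as it stands. Calls block until the motion is done:
- manip.move_ptp(position, orientation): joint-space move of the TCP to a pose.
- manip.move_l(position, attitude=None, max_speed=0.15): straight line of the TCP; attitude=None keeps the orientation; max_speed is the mean speed in m/s.
- manip.move_j(angles): joint-space move.
- manip.set_gripper(opening, effort=None): opening from 0.0 (shut) to 1.0 (fully open); effort is the grip in N (None keeps the last); returns when the fingers have stopped.
- manip.dwell(seconds).
- manip.inverse_kinematics(position, orientation): joint angles nearest the present ones, or None.
- manip.grab_frame(name): name is "scene" or "top"; returns (picture, depth): 420x560x3 uint8, red, green, blue; 420x560 float32, m along the optical axis (not along the pixel's ray), 0 where there is no reading.
- manip.get_calibration(name): a dict with "camera_matrix" (3x3 intrinsics, pixels), "k1" (the pictures are not rectified: a ray, as slopes to the right and down, at radius r is drawn at 1 + k1 r^2 times it, then the intrinsics apply), "R" (3x3) and "t" (3): a world point X has camera coordinates R X + t. Camera axes: x right, y down, z forward; pixel columns grow to the right and rows downward; lengths in m; the calibration is good to about 2 mm. A picture is of the moment at which its call begins. get_calibration takes no time and is no camera call.
A pose or a line that the arm cannot do raises manip.Unreachable and nothing moves.
- manip.sign_off(): hands the job in, once; it reports no verdict.
Trained networks look in the newest picture that a camera, given by its name, has taken for a name from the list of things; names that differ only in an ending like _2 or _b are one class to them, and where a whole thing is asked for, a point or a joint stands for the part that bears it (a point fixed in the world has none). Each returns a list of dicts, best first, with "confidence" (0 to 1); they miss things now and then, are a little off and sometimes report something else, mostly with a low value. They report only what shows in the picture. A call takes as long as a camera call.
- manip.look_for(camera, name): "at" ([x, y, z] in m, in world coordinates, good to about 4 mm: the middle of the surface that is visible of it).
Readings, each from a call of its own:
- manip.current_time(): time.
- manip.current_qpos(): joint angles.
- manip.current_joint_vel(): joint speeds.
- manip.current_joint_torque(): joint torques, N m.
- manip.current_ee_pos(): TCP position.
- manip.current_tcp_rot(): TCP orientation.
- manip.current_force(): force on the tool from outside, world axes, zero at the start.
- manip.current_ft_torque(): the same for the moment, N m.
- manip.current_grip_width(): opening from 0.0 (shut) to 1.0 (fully open).
Only numpy, scipy, OpenCV 4.12 (cv2) and the standard library are available. Lean on these libraries where they do the work, as an engineer would, in place of code of your own. Each camera call takes 0.05 s, during which the arm holds its last target.

## Working session

There is one attempt and no reset: what is moved stays moved. The work goes in short steps, each a Python script; the robot and the scene stay as the last script left them, time stands still between calls to the robot, and variables do not carry over. Pictures are saved under pics/ and viewed, and the job is handed in when it is done.

```bash
mkdir -p pics; ls; python3 - <<'E'
from bench import manip
import cv2,numpy as np
for n in("scene","top"):
    p,d=manip.grab_frame(n); cv2.imwrite(f"pics/{n}0.png",p[:,:,::-1]); np.savez(f"{n}0.npz",p=p,d=d)
    c=manip.get_calibration(n); print(n,c)
    for k in("filter_mid","test_lamp","dimmer_grip","slot_mouth"):
        try: print(k,[(np.round(r["at"],3),round(r["confidence"],2)) for r in manip.look_for(n,k)])
        except Exception as e: print(k,e)
print(manip.current_time(),manip.current_tcp_rot())
E
```

```text
pics
scene {'camera_matrix': array([[433.16777682,   0.        , 286.069877  ],
       [  0.        , 433.16777682, 213.74338061],
       [  0.        ,   0.        ,   1.        ]]), 'k1': 0.006319313095933793, 'R': array([[ 0.78202733, -0.62324225,  0.00153169],
       [-0.45033061, -0.5667581 , -0.68991854],
       [ 0.43085449,  0.53884539, -0.72388539]]), 't': array([-0.31108973,  0.4067822 ,  0.57220436])}
filter_mid [(array([0.46 , 0.036, 0.007]), 0.55)]
test_lamp [(array([0.629, 0.184, 0.034]), 0.7)]
dimmer_grip [(array([0.626, 0.129, 0.095]), 0.63)]
slot_mouth [(array([0.625, 0.183, 0.034]), 0.67)]
top {'camera_matrix': array([[512.62288859,   0.        , 276.86304731],
       [  0.        , 512.62288859, 201.7263741 ],
       [  0.        ,   0.        ,   1.        ]]), 'k1': -0.14406824947809396, 'R': array([[ 0.11656712, -0.99317935, -0.00262451],
       [-0.97298547, -0.11366601, -0.20094603],
       [ 0.19927713,  0.02597731, -0.9795988 ]]), 't': array([0.14572259, 0.59693269, 0.8322274 ])}
filter_mid [(array([0.464, 0.038, 0.01 ]), 0.76)]
test_lamp [(array([0.634, 0.202, 0.035]), 0.97)]
dimmer_grip [(array([0.636, 0.137, 0.084]), 0.47)]
slot_mouth [(array([0.636, 0.203, 0.034]), 0.89)]
0.5 [[ 2.85434845e-06  4.20278157e-01  9.07395322e-01]
 [-6.07643486e-05  9.07395320e-01 -4.20278156e-01]
 [-9.99999998e-01 -5.39376654e-05  2.81279509e-05]]
```

View pics/scene0.png

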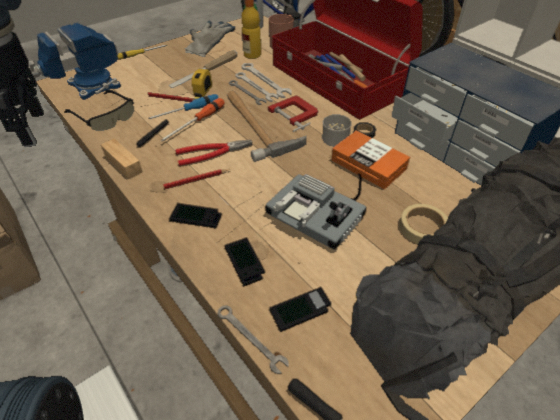

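View pics/top0.png

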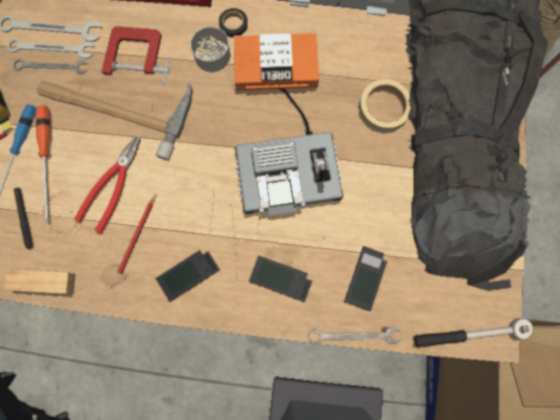

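The top view shows the label-up cartridge at about (365,278), with its grey strip toward the top. The two face-down ones are at (187,275) and (280,278), and the lamp is at (290,173). Next I'll make metric orthophotos.

```bash
cat > h.py <<'E'
import numpy as np,cv2
from bench import manip
def proj(n,X):
    c=manip.get_calibration(n); X=np.atleast_2d(X)
    p=X@np.array(c["R"]).T+c["t"]; s=p[:,:2]/p[:,2:]; r2=(s**2).sum(1,keepdims=True)
    s=s*(1+c["k1"]*r2); K=c["camera_matrix"]
    return s@np.diag([K[0,0],K[1,1]])+[K[0,2],K[1,2]]
def ortho(n,img,x0,x1,y0,y1,z,res):
    # rows: x decreasing, cols: y decreasing
    xs=np.arange(x1,x0,-res); ys=np.arange(y1,y0,-res)
    X,Y=np.meshgrid(xs,ys,indexing="ij")
    uv=proj(n,np.c_[X.ravel(),Y.ravel(),np.full(X.size,z)]).reshape(X.shape+(2,)).astype(np.float32)
    return cv2.remap(img,uv[...,0],uv[...,1],cv2.INTER_CUBIC)
E
python3 - <<'E'
from h import *
T=np.load("top0.npz");p=T["p"][:,:,::-1].copy()
a=ortho("top",p,.38,.54,-.02,.14,.009,.00025)   # 640x640
b=ortho("top",p,.53,.73,.08,.30,.036,.0004)
def grid(a,x1,y1,res,st):
    for k in range(1,40):
        v=int(k*st/res)
        if v<a.shape[0]: cv2.line(a,(0,v),(8,v),(0,255,255),1);cv2.putText(a,f"{x1-k*st:.2f}",(10,v),0,.35,(0,255,255))
        if v<a.shape[1]: cv2.line(a,(v,0),(v,8),(0,255,255),1);cv2.putText(a,f"{y1-k*st:.2f}",(v,18),0,.35,(0,255,255))
cv2.imwrite("pics/oa.png",a[:600]); 
cv2.imwrite("pics/ob.png",b)
a=np.ascontiguousarray(a[:600]);grid(a,.54,.14,.00025,.02);cv2.imwrite("pics/oa.png",a)
grid(b,.73,.30,.0004,.02);cv2.imwrite("pics/ob.png",b)
g=cv2.cvtColor(p,cv2.COLOR_BGR2GRAY)
S=np.load("scene0.npz")["p"][:,:,::-1];cv2.imwrite("pics/sc.png",cv2.resize(S[165:255,255:375],None,fx=6,fy=6,interpolation=2))
E
```

```text
(no output)
```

View pics/oa.png

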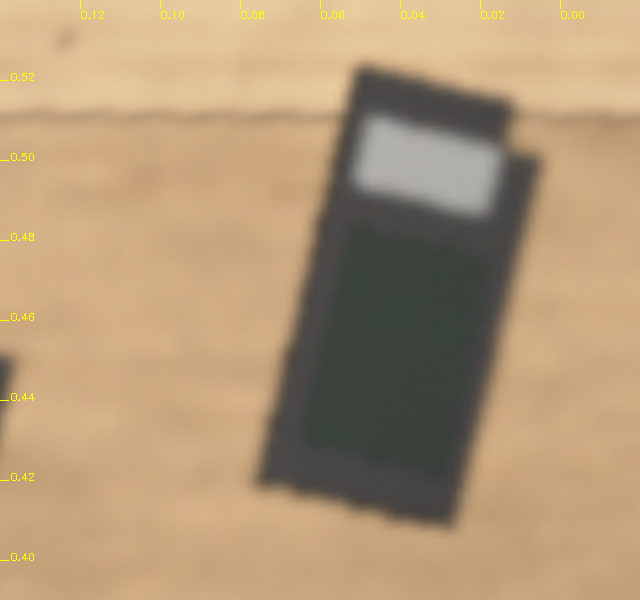

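View pics/ob.png

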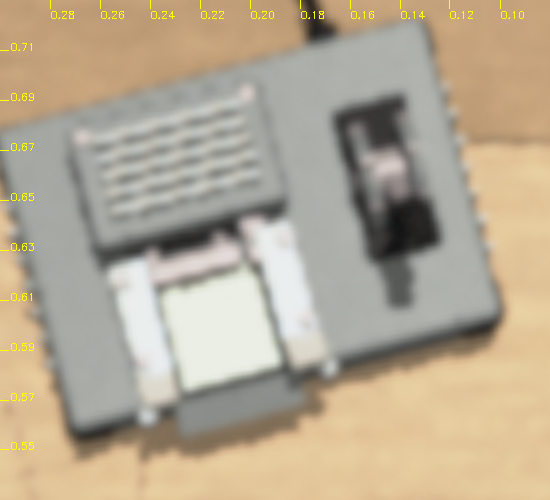

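View pics/sc.png

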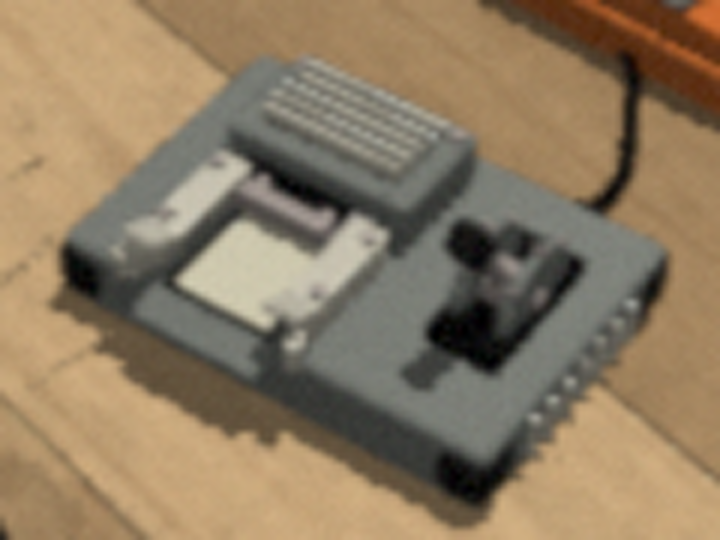

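The orthophoto gives the cartridge corners as a centre of (0.466, 0.039), yaw about -13.3° and size 108x50, which fits. The notch is on the right. The lamp is at yaw of about +14.5°, with its lever leaning to the front. Now I'll fit the lamp outline and check it with an overlay.

```bash
cat >> h.py <<'E'
def lamp2w(P,par):
    x,y,a=par; P=np.atleast_2d(P).astype(float); c,s=np.cos(a),np.sin(a)
    return np.c_[x+c*P[:,0]-s*P[:,1],y+s*P[:,0]+c*P[:,1],P[:,2]]
def seg(a,b,n=60): 
    t=np.linspace(.08,.92,n)[:,None]; return np.array(a)*(1-t)+np.array(b)*t
E
python3 - <<'E'
from h import *
from scipy.optimize import minimize
from scipy.ndimage import map_coordinates
F={n:np.load(n+"0.npz")["p"] for n in("top","scene")}
# floor plane depth check
def gm(p,s):
    lab=cv2.cvtColor(p,cv2.COLOR_RGB2LAB).astype(np.float32); lab=cv2.GaussianBlur(lab,(0,0),s)
    return np.sqrt(sum(cv2.Sobel(lab[...,k],-1,1,0)**2+cv2.Sobel(lab[...,k],-1,0,1)**2 for k in range(3)))
q=[(.063,.09,.036),(.063,-.09,.036),(-.063,-.09,.036),(-.063,.09,.036)]
S=np.vstack([seg(q[i],q[(i+1)%4]) for i in range(4)])
def fit(cams,x0):
    for s in(3,1.5,1):
        G={n:gm(F[n],s) for n in cams}
        def f(v):
            par=(v[0],v[1],v[2]); W=lamp2w(S,par); t=0
            for n in cams:
                uv=proj(n,W); t-=map_coordinates(G[n],[uv[:,1],uv[:,0]],order=1).mean()/G[n].mean()
            return t
        r=minimize(f,x0,method="Nelder-Mead",options=dict(initial_simplex=np.array(x0)+np.array([[0,0,0],[.006,0,0],[0,.006,0],[0,0,.04]]),xatol=1e-5,fatol=1e-5)); x0=r.x
    return r.x,r.fun
for c in(["top"],["scene"],["top","scene"]):
    x,f=fit(c,[.639,.198,.253]); print(c,np.round(x,4),np.degrees(x[2]),f)
    if c==["top"]: par=x
np.save("par.npy",par)
for n in F:
    im=F[n][:,:,::-1].copy()
    R=5; o=proj(n,lamp2w([[0,0,.036]],par))[0].astype(int); x0,y0=o[0]-65,o[1]-55
    im=cv2.resize(im[y0:y0+110,x0:x0+130],None,fx=R,fy=R,interpolation=2)
    def pl(P,c,closed=True):
        uv=(proj(n,lamp2w(P,par))-[x0,y0]+.5)*R; cv2.polylines(im,[uv.astype(int)],closed,c,1)
    pl(q,(0,255,0))
    pl([(-.066,.022,.036),(.001,.022,.036)],(0,0,255),False)
    for s in(-1,1): pl([(-.053,.022+s*.0275,.036),(.001,.022+s*.0275,.036)],(255,0,0),False)
    g=lambda a:(.004-.055*np.cos(a),-.058,.046+.055*np.sin(a))
    pl([(.004,-.058,.046),g(np.pi/4)],(0,255,255),False); pl([(.004,-.07,.046),(.004,-.046,.046)],(255,0,255),False)
    cv2.imwrite(f"pics/ov_{n}.png",im)
E
```

```text
['top'] [0.643  0.2041 0.2629] 15.064115413725316 -3.2263975143432617
['scene'] [0.6432 0.2007 0.1984] 11.368279906159659 -2.4894752502441406
['top', 'scene'] [0.6431 0.2033 0.2545] 14.582204658483597 -5.565269470214844
```

View pics/ov_top.png

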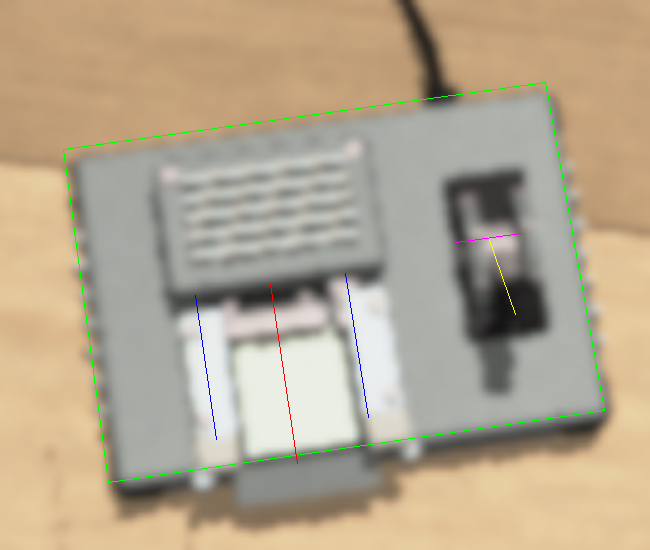

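View pics/ov_scene.png

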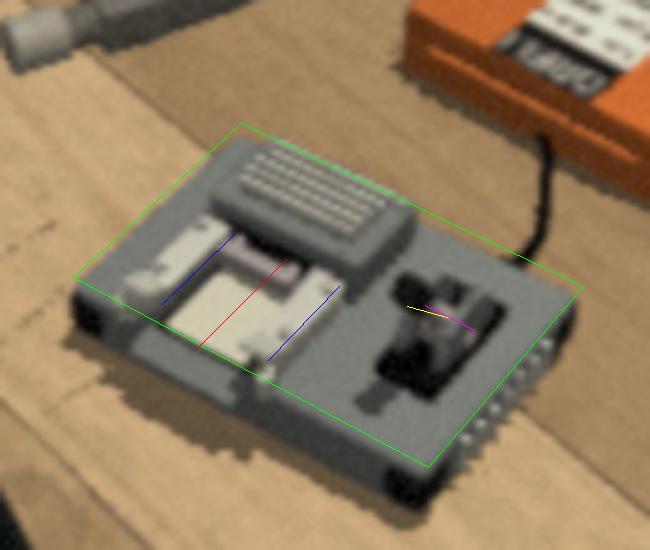

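The fit is biased by about 2 mm: the green outline sits up and left of the visible rounded edges. I'll refit with free inset and line-based edges, and measure the slot rails directly.

```bash
python3 - <<'E'
from h import *
F={n:np.load(n+"0.npz")["p"][:,:,::-1] for n in("top","scene")}
# ortho in lamp-approx frame, several heights, from top cam
par0=(.641,.202,.2545)
def lo(n,z,res=.00025,xr=(-.09,.08),yr=(-.1,.1)):
    xs=np.arange(xr[1],xr[0],-res);ys=np.arange(yr[1],yr[0],-res);X,Y=np.meshgrid(xs,ys,indexing="ij")
    uv=proj(n,lamp2w(np.c_[X.ravel(),Y.ravel(),np.full(X.size,z)],par0)).reshape(X.shape+(2,)).astype(np.float32)
    return cv2.remap(F[n],uv[...,0],uv[...,1],cv2.INTER_CUBIC)
for n,z in(("top",.036),("top",.049),("scene",.036),("scene",.049)):
    a=lo(n,z); 
    for k in range(-9,10):
        v=int((.1-k*.01)/.00025); cv2.line(a,(v,0),(v,6 if k else 680),(0,255,255),1)
        if k%2==0: cv2.putText(a,str(k*10),(v-8,16),0,.35,(0,0,255))
    for k in range(-8,8):
        v=int((.08-k*.01)/.00025); cv2.line(a,(0,v),(6 if k else 800,v),(0,255,255),1)
        if k%2==0: cv2.putText(a,str(k*10),(8,v+4),0,.35,(0,0,255))
    cv2.imwrite(f"pics/lo_{n}_{int(z*1000)}.png",cv2.resize(a,None,fx=.85,fy=.85,interpolation=3))
E
```

```text
(no output)
```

View pics/lo_top_36.png

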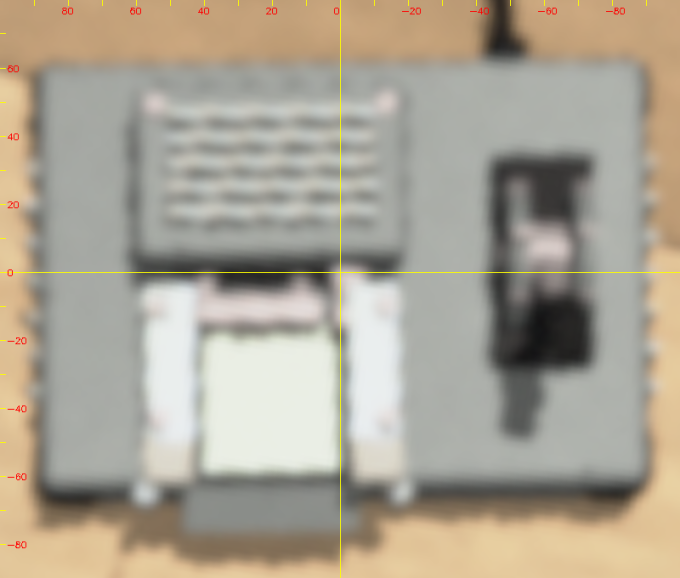

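View pics/lo_top_49.png

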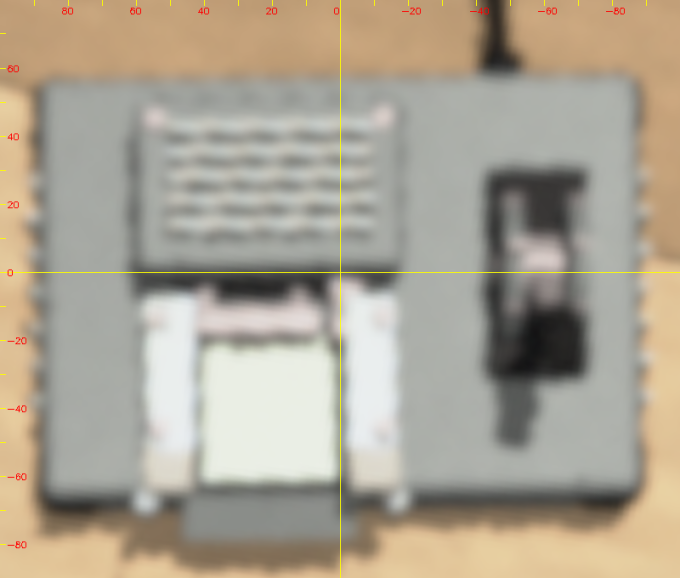

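View pics/lo_scene_36.png

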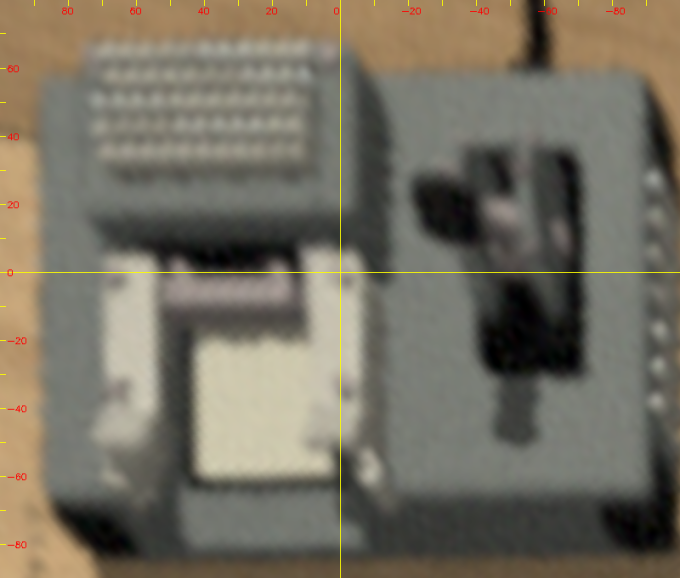

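The approximate frame sits squarely on the lamp: yaw 14.6° is good, and the slot's centre measures y≈20.6 against 22, with the outline centre at about (-0.5,-0.7). I correct to (0.6403, 0.2006). Now the lever: grip it across its 12 mm and follow the arc.

```bash
cat >> h.py <<'E'
PAR=(.6403,.2006,.2545)
def Rd(a):
    c,s=np.cos(a),np.sin(a); return np.array([[0,-s,c],[0,c,s],[-1,0,0.]])
def L(x,y,z): return lamp2w([[x,y,z]],PAR)[0]
def grip(a,dz=0,r=.055): return L(.004-r*np.cos(a+np.pi/4),-.058,.046+r*np.sin(a+np.pi/4)-.019+dz)
E
python3 - <<'E'
from h import *
R=Rd(PAR[2])
e0=manip.current_ee_pos()
manip.set_gripper(.42,20); print("ee",e0,manip.current_ee_pos(),manip.current_grip_width())
manip.move_ptp(grip(0,.09),R)
p,d=manip.grab_frame("scene"); cv2.imwrite("pics/s1.png",p[:,:,::-1]); p,d=manip.grab_frame("top"); cv2.imwrite("pics/t1.png",p[:,:,::-1])
print(grip(0),manip.current_ee_pos(),manip.current_time(),manip.current_force())
E
```

```text
ee [0.23113706 0.49903734 0.23127169] [0.23112518 0.49904999 0.23128423] 0.4175039039421441
[0.62113516 0.13568404 0.06589087] [0.62095862 0.13651123 0.15609417] 3.075 [ 0.10828623 -0.54586718 -0.10986574]
```

View pics/s1.png

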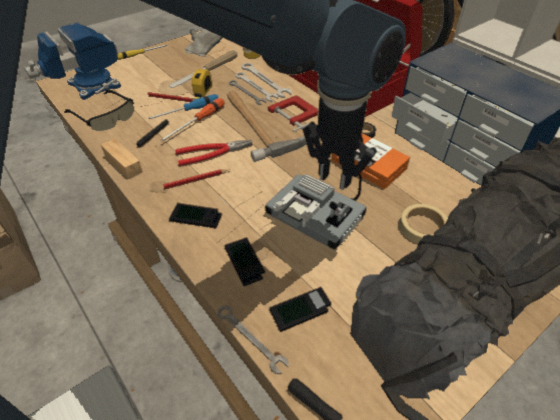

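View pics/t1.png

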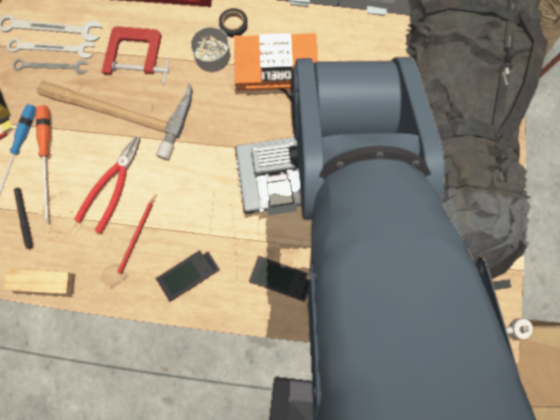

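The scene view shows the fingers at about (337,175), above the lever at (340,210). The arm blocks the top camera. Descending to grip.

```bash
python3 - <<'E'
from h import *
manip.move_l(grip(0),max_speed=.12); print(manip.current_ee_pos()-grip(0),manip.current_force())
manip.set_gripper(0,20); print("w",manip.current_grip_width()*85,manip.current_force(),manip.current_time())
p,d=manip.grab_frame("scene"); cv2.imwrite("pics/s2.png",cv2.resize(p[100:260,230:430,::-1],None,fx=4,fy=3.75))
E
```

```text
[0.00049657 0.00012675 0.0007687 ] [-0.0831844   0.53339385  0.42509566]
w 11.577493442888759 [-1.86151973  0.37004515  5.26895981] 4.3
```

View pics/s2.png

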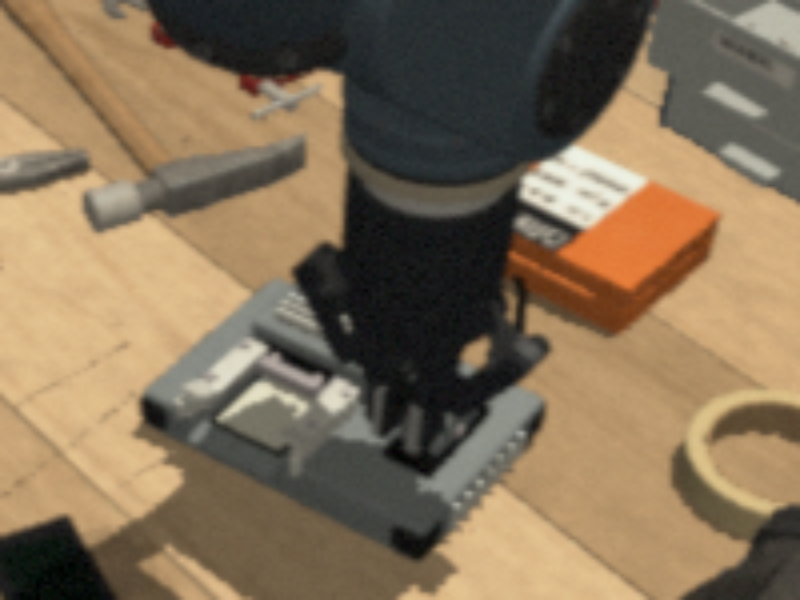

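The grip width is 11.6 mm against the 12 mm lever, so the lever is between the pads. Following the arc to half now.

```bash
python3 - <<'E'
from h import *
for a in np.linspace(0,np.pi/4,5)[1:]:
    manip.move_l(grip(a),max_speed=.06)
print(manip.current_ee_pos()-grip(np.pi/4),manip.current_force(),manip.current_grip_width()*85)
manip.set_gripper(.42); print(manip.current_grip_width(),manip.current_force())
q=grip(np.pi/4,.08); manip.move_l(q,max_speed=.2); 
p,d=manip.grab_frame("scene"); cv2.imwrite("pics/s3.png",cv2.resize(p[140:260,240:400,::-1],None,fx=5,fy=5))
np.savez("s3.npz",p=p,d=d)
print(manip.look_for("scene","dimmer_grip"),L(.004,-.058,.101),manip.current_time())
E
```

```text
[ 4.74539911e-07  2.30817996e-04 -6.82929534e-05] [-1.69630154  3.46310812 -5.36028318] 11.736393539236714
0.4168796870968026 [-0.52117586  0.40371534 -0.2387725 ]
[{'at': [0.6548, 0.1371, 0.0878], 'confidence': 0.5}] [0.65877333 0.14547527 0.101     ] 6.6917
```

View pics/s3.png

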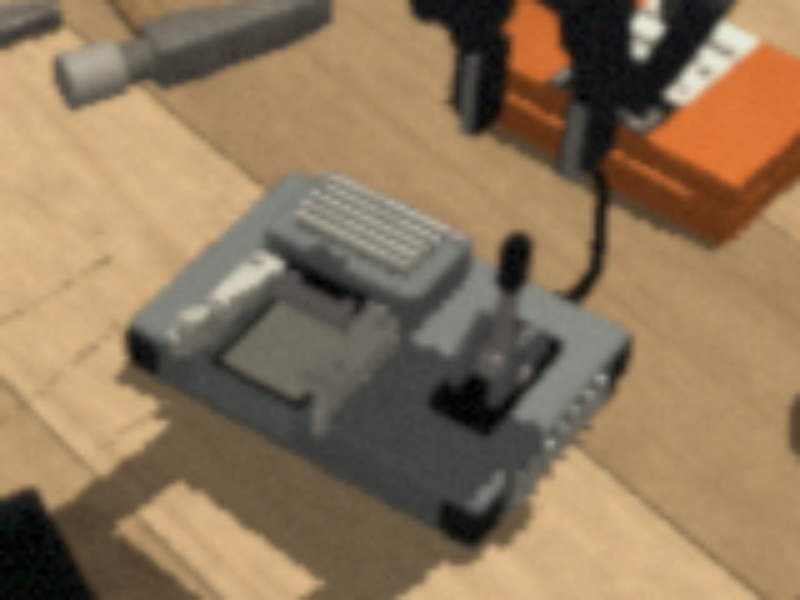

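The lever now stands up, with its grip centre at crop (514,262) and base at about (497,350). I'll check its angle by projecting the model.

```bash
python3 - <<'E'
from h import *
h=proj("scene",L(.004,-.058,.046))[0]
for a in(.645,.785,.925):
    g=proj("scene",grip(a,.019))[0]; print(a,((g-[240,140]+.5)*5).round(),"dir",np.degrees(np.arctan2(*(g-h)*[1,-1])).round(1))
print(((h-[240,140]+.5)*5).round())
p=np.load("s3.npz")["p"][:,:,::-1].copy()[180:225,320:370]
p=cv2.resize(p,None,fx=12,fy=12,interpolation=2)
for a,c in((.645,(0,0,255)),(.785,(0,255,0)),(.925,(255,0,0))):
    for r in (0,.042,.068):
        P=grip(a,.019,r); u=(proj("scene",P)[0]-[320,180]+.5)*12; cv2.circle(p,tuple(u.astype(int)),4,c,-1)
cv2.imwrite("pics/lev.png",p)
E
```

```text
0.645 [508. 277.] dir 1.7
0.785 [518. 266.] dir 7.6
0.925 [528. 256.] dir 12.2
[506. 361.]
```

View pics/lev.png

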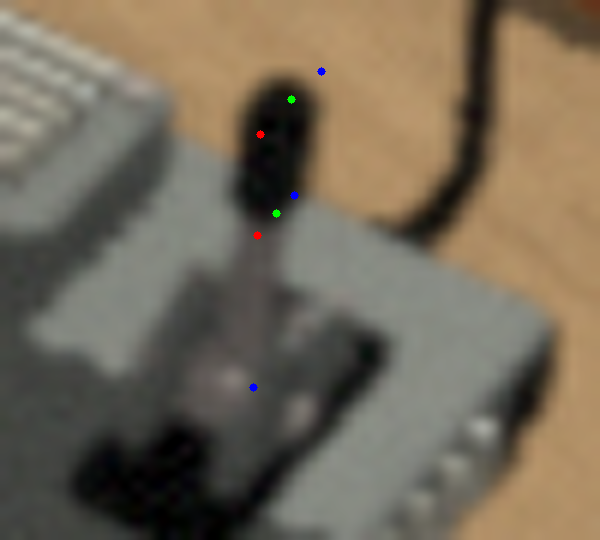

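The lever matches the half model (green) to within about 0.06 rad. Now the cartridge grasp.

```bash
cat >> h.py <<'E'
CA=np.radians(-13.3); CC=np.array([.4661,.0388])
def C(x,z,y=0): c,s=np.cos(CA),np.sin(CA); return np.array([CC[0]+c*x-s*y,CC[1]+s*x+c*y,z])
E
python3 - <<'E'
from h import *
manip.move_l(grip(np.pi/4,.13),max_speed=.25)
manip.set_gripper(.77)
manip.move_ptp(C(-.036,.06),Rd(CA))
manip.move_l(C(-.036,.012),max_speed=.1); manip.dwell(.1)
f0=manip.current_force(); print(f0,manip.current_ee_pos(),manip.current_time())
p,d=manip.grab_frame("scene"); cv2.imwrite("pics/s4.png",cv2.resize(p[220:370,200:400,::-1],None,fx=4,fy=4))
E
```

```text
[-0.73064728 -0.42556607 -0.5826264 ] [0.43161749 0.04710784 0.01257014] 9.2917
```

View pics/s4.png

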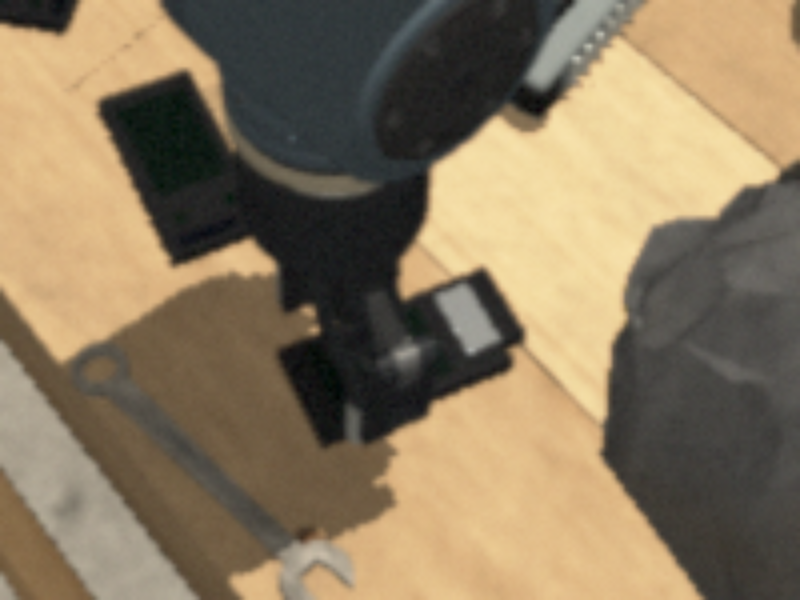

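The fingers straddle the plain end. I'll descend in small, force-watched steps and then close.

```bash
python3 - <<'E'
from h import *
f0=manip.current_force()
z=.012
while z>-.0025:
    z-=.002; manip.move_l(C(-.036,z),max_speed=.03)
    f=manip.current_force(); df=f-f0
    if abs(df[2])>4: break
print(z,df,manip.current_ee_pos())
if abs(df[2])>4: z+=.0045; manip.move_l(C(-.036,z),max_speed=.03)
manip.set_gripper(0,60)
print("w",manip.current_grip_width()*85,manip.current_force()-f0,manip.current_ee_pos(),manip.current_time())
E
```

```text
-0.004 [-0.82185202  0.79310256  0.26827823] [ 0.4310238   0.04709454 -0.00410112]
w 49.03357274162114 [-3.46543432  0.69810735 23.16130615] [ 0.43201042  0.04713499 -0.00281154] 11.6417
```

```bash
python3 - <<'E'
from h import *
manip.move_l(C(-.036,.002),max_speed=.05); print(manip.current_force())
manip.move_l(C(-.036,.085),max_speed=.12); manip.dwell(.1)
print("w",manip.current_grip_width()*85,manip.current_force(),manip.current_ee_pos())
p,d=manip.grab_frame("scene"); cv2.imwrite("pics/s5.png",cv2.resize(p[170:350,200:400,::-1],None,fx=4,fy=3.33)); print(manip.current_time())
E
```

```text
[-0.88767414  0.29981929 -0.82501117]
w 48.99994901346168 [-0.39309411  0.31591207 -1.11221104] [0.43057947 0.04706729 0.08427085]
12.9
```

View pics/s5.png

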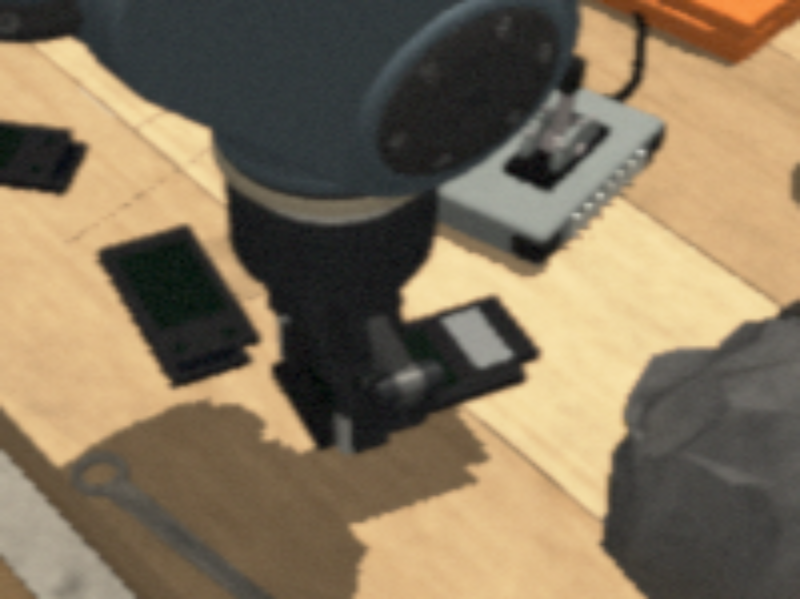

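The cartridge is held level with its strip up (crop (478,335)), and the checked ones haven't moved. Next is the pre-insert pose in front of the slot, then a look.

```bash
python3 - <<'E'
from h import *
R=Rd(PAR[2])
manip.move_l(L(-.181,.022,.075),attitude=R,max_speed=.15)
manip.move_l(L(-.181,.022,.045),max_speed=.1); manip.dwell(.3)
print(manip.current_ee_pos()-L(-.181,.022,.045),manip.current_force(),manip.current_grip_width()*85)
for n in("top","scene"):
    p,d=manip.grab_frame(n); np.savez(n+"6.npz",p=p,d=d); cv2.imwrite(f"pics/{n}6.png",p[:,:,::-1])
print(manip.current_time())
p=np.load("top6.npz")["p"][:,:,::-1]
cv2.imwrite("pics/top6c.png",cv2.resize(p[120:300,200:380],None,fx=3.33,fy=3.33,interpolation=2))
p=np.load("scene6.npz")["p"][:,:,::-1]
cv2.imwrite("pics/scene6c.png",cv2.resize(p[150:300,200:400],None,fx=4,fy=4,interpolation=2))
E
```

```text
[2.33675869e-04 6.06175938e-05 4.26586752e-04] [ 0.31027919 -0.24873545 -1.80099833] 48.549081239676596
14.7833
```

View pics/top6c.png

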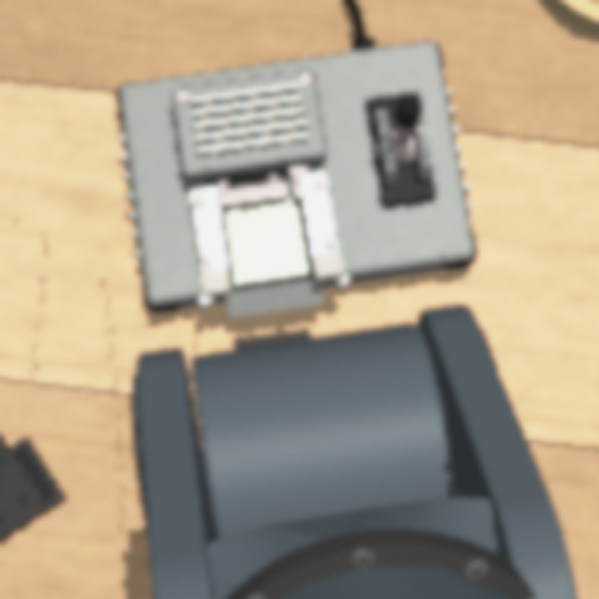

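View pics/scene6c.png

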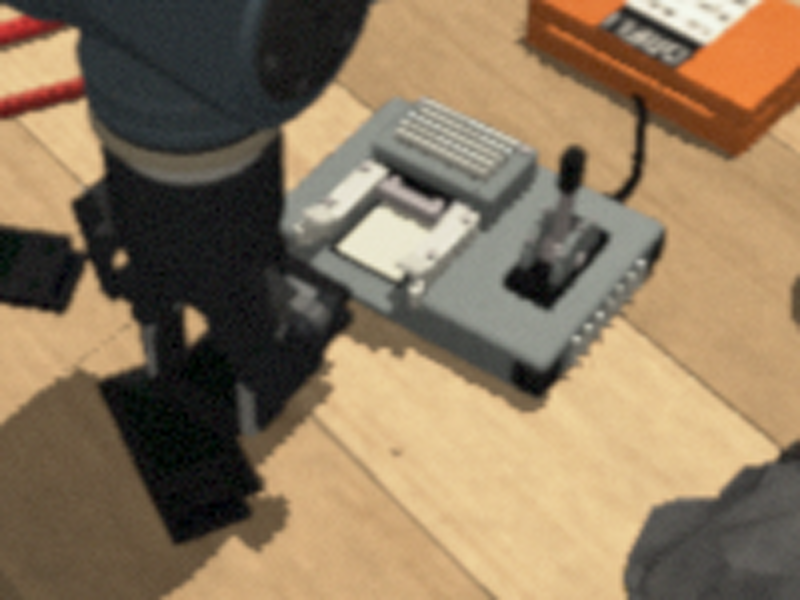

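The tip of the cartridge just shows in the top view at crop (238–312, 340). I'll measure it against the slot in the lamp frame.

```bash
cat >> h.py <<'E'
def lort(n,img,z,xr,yr,res,fn,step=.01):
    xs=np.arange(xr[1],xr[0],-res);ys=np.arange(yr[1],yr[0],-res);X,Y=np.meshgrid(xs,ys,indexing="ij")
    uv=proj(n,lamp2w(np.c_[X.ravel(),Y.ravel(),np.full(X.size,z)],PAR)).reshape(X.shape+(2,)).astype(np.float32)
    a=cv2.remap(img,uv[...,0],uv[...,1],cv2.INTER_CUBIC)
    for v in np.arange(np.ceil(yr[0]/step),yr[1]/step): 
        u=int((yr[1]-v*step)/res); cv2.line(a,(u,0),(u,8),(0,0,255),1); cv2.putText(a,f"{v*step*1000:.0f}",(u-8,20),0,.4,(0,0,255))
    for v in np.arange(np.ceil(xr[0]/step),xr[1]/step):
        u=int((xr[1]-v*step)/res); cv2.line(a,(0,u),(8,u),(0,0,255),1); cv2.putText(a,f"{v*step*1000:.0f}",(10,u+4),0,.4,(0,0,255))
    cv2.imwrite(fn,a)
E
python3 - <<'E'
from h import *
p=np.load("top6.npz")["p"][:,:,::-1]
lort("top",p,.057,(-.11,-.04),(-.03,.07),.00015,"pics/m57.png")
lort("top",p,.036,(-.11,.01),(-.03,.07),.0002,"pics/m36.png")
E
```

```text
(no output)
```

View pics/m57.png

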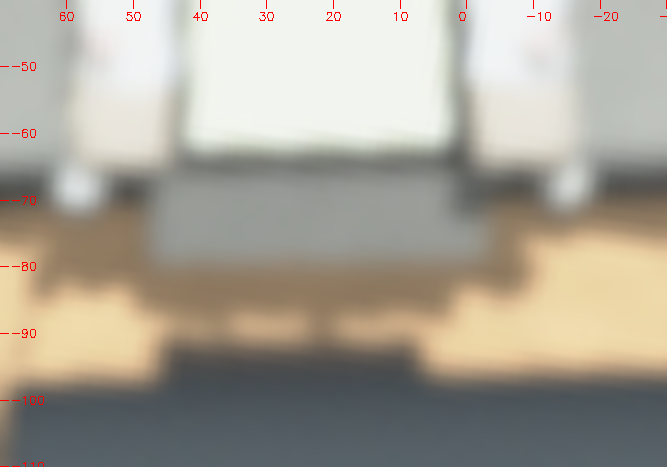

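View pics/m36.png

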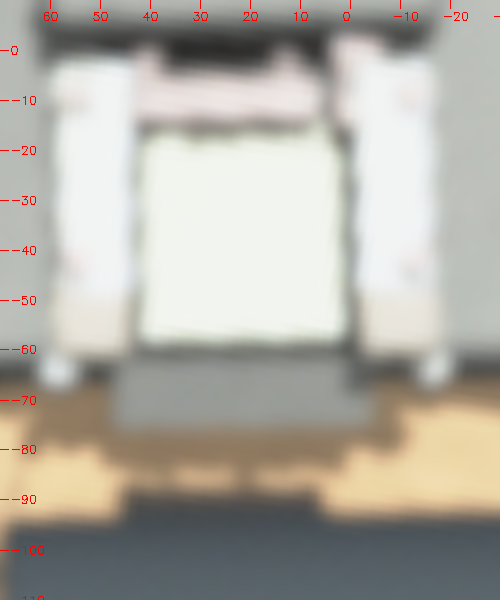

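Cartridge: edges at y 46 and 7.7 give a centre of about 21.9. The slot's centre is about 21.7, and the tip is at x≈-92. That's aligned within half a millimetre, so I'm inserting with force watched.

```bash
python3 - <<'E'
from h import *
ux=np.array([np.cos(PAR[2]),np.sin(PAR[2]),0]); uy=np.array([-ux[1],ux[0],0])
z=.035
manip.move_l(L(-.181,.022,z),max_speed=.08); manip.dwell(.2); f0=manip.current_force()
x=-.181
while x<-.113:
    x=min(x+.006,-.113); manip.move_l(L(x,.022,z),max_speed=.06)
    f=manip.current_force()-f0; e=manip.current_ee_pos()
    print(round(x,4),"fx %.1f fy %.1f fz %.1f"%(f@ux,f@uy,f[2]),np.round((e-L(x,.022,z))*1e3,1))
    if abs(f@ux)>10 or abs(f[2])>10 or abs(f@uy)>12: print("stop");break
p,d=manip.grab_frame("scene"); cv2.imwrite("pics/s7.png",cv2.resize(p[130:280,220:420,::-1],None,fx=4,fy=4,interpolation=2))
p,d=manip.grab_frame("top"); cv2.imwrite("pics/t7.png",cv2.resize(p[120:270,200:400,::-1],None,fx=4,fy=4,interpolation=2))
print(manip.current_time(),manip.current_grip_width()*85)
E
```

```text
-0.175 fx 0.7 fy -0.9 fz -0.8 [0.5 0.1 0.1]
-0.169 fx 0.5 fy 0.2 fz 0.1 [0.4 0.1 0. ]
-0.163 fx 1.1 fy -0.1 fz -0.0 [0.4 0.1 0. ]
-0.157 fx 0.4 fy 0.3 fz -0.1 [0.3 0.1 0. ]
-0.151 fx 0.8 fy 0.1 fz 0.8 [0.4 0.1 0. ]
-0.145 fx 0.8 fy 0.6 fz -0.2 [0.3 0.1 0. ]
-0.139 fx 0.9 fy 0.1 fz 1.6 [0.3 0.1 0. ]
-0.133 fx 0.8 fy -0.1 fz -0.6 [0.4 0.1 0. ]
-0.127 fx 0.8 fy -0.2 fz 0.3 [ 0.3  0.  -0. ]
-0.121 fx 0.6 fy 1.1 fz -0.1 [0.3 0.1 0. ]
-0.115 fx 0.3 fy 0.6 fz 0.6 [ 0.3  0.1 -0. ]
-0.113 fx 0.1 fy 0.9 fz -0.2 [0. 0. 0.]
18.3583 48.959045677886834
```

View pics/s7.png

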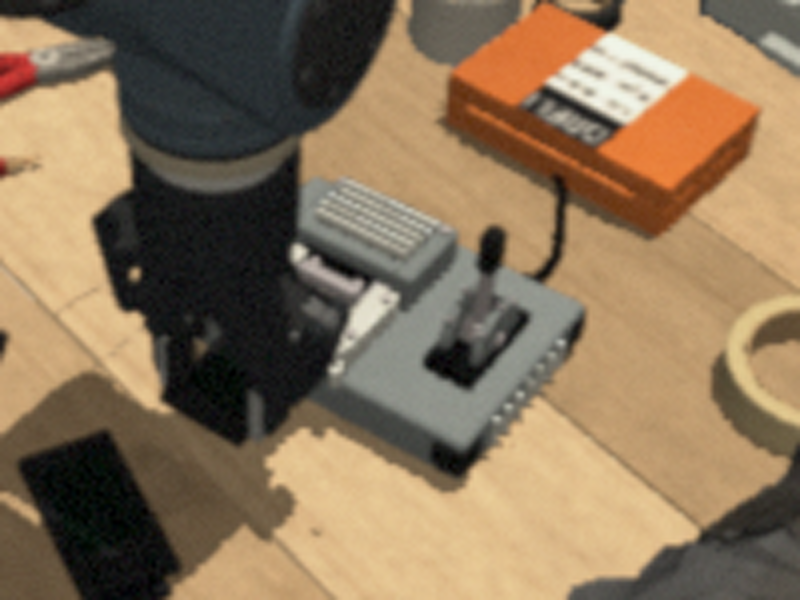

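View pics/t7.png

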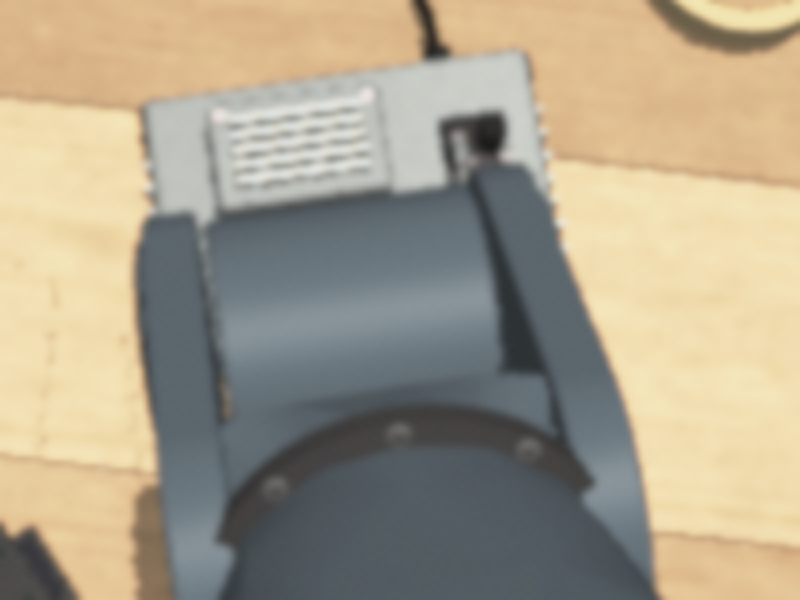

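The cartridge is 40 mm into the slot with no side load, its end passing under the white right lip. Pushing on against the spring stop.

```bash
python3 - <<'E'
from h import *
ux=np.array([np.cos(PAR[2]),np.sin(PAR[2]),0]); uy=np.array([-ux[1],ux[0],0])
z=.035; f0=manip.current_force(); x=-.113
while x<-.091:
    x+=.001; manip.move_l(L(x,.022,z),max_speed=.04); manip.dwell(.15)
    f=np.mean([manip.current_force() for _ in range(3)],0)-f0; e=manip.current_ee_pos()
    print(round(x,4),"fx %.1f fy %.1f fz %.1f"%(f@ux,f@uy,f[2]),np.round((e-L(x,.022,z))@ux*1e3,1))
    if abs(f@ux)>13 or abs(f[2])>15 or abs(f@uy)>15: print("stop");break
print(manip.current_time(),manip.current_grip_width()*85)
p,d=manip.grab_frame("scene"); cv2.imwrite("pics/s8.png",cv2.resize(p[130:280,220:420,::-1],None,fx=4,fy=4,interpolation=2))
E
```

```text
-0.112 fx -0.3 fy -0.9 fz 1.2 -0.0
-0.111 fx 0.1 fy -0.1 fz 0.9 -0.0
-0.11 fx -0.2 fy -0.3 fz 0.4 -0.0
-0.109 fx -0.5 fy -0.6 fz 0.9 -0.0
-0.108 fx -0.1 fy 0.7 fz 1.4 -0.0
-0.107 fx -2.0 fy 0.0 fz 0.7 -0.3
-0.106 fx -4.1 fy 0.1 fz 0.3 -0.1
-0.105 fx -3.5 fy 0.2 fz 1.2 -0.1
-0.104 fx -2.7 fy -0.6 fz 0.6 -0.0
-0.103 fx -5.3 fy 0.6 fz -0.5 -0.1
-0.102 fx -4.9 fy -0.3 fz 0.8 -0.1
-0.101 fx -5.2 fy 1.4 fz 0.6 -0.1
-0.1 fx -5.3 fy 0.2 fz 0.6 -0.1
-0.099 fx -5.7 fy -0.1 fz 0.8 -0.2
-0.098 fx -9.4 fy 0.5 fz 0.8 -1.1
-0.097 fx -13.2 fy 0.2 fz 3.0 -2.0
stop
24.7583 48.77311633839758
```

View pics/s8.png

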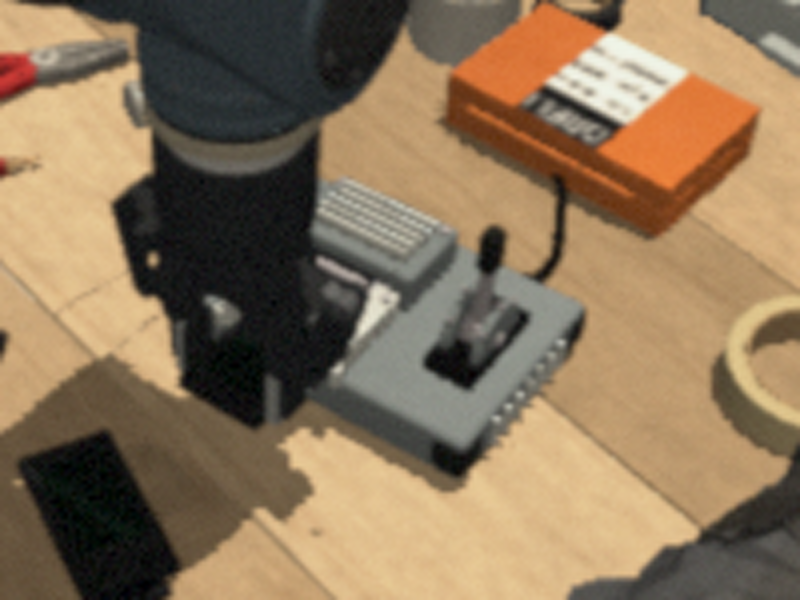

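The force profile matches the description: the stop is met at -0.107, the force rises from about 2–4 N to 5.7 N over 8 mm, and then there's a hard stop at -0.099. The lever is still upright at crop (490,250). I'm handing in while holding about 13 N of push.

```bash
python3 - <<'E'
from h import *
manip.dwell(.2); print(manip.current_force(),np.abs(manip.current_joint_vel()).max(),manip.current_grip_width()*85,manip.current_time())
print(manip.sign_off())
E
```

```text
[-12.85407575  -3.66810784   0.60498803] 0.0011041816063229381 48.97378449814754 25.0083
the job is handed in; nothing more can be done
None
```

I set the dimmer lever to half, then slid the label-up cartridge, notched end first, into the lamp's slot until it hit the hard stop. I handed the job in at 25.0 s, still gripping it; no verdict is reported.

**Dimmer:** The camera check right after the move put the lever within about 0.06 rad of half. It still looked upright in the last picture.

**Insertion:** The spring stop met the cartridge with the tool at lamp x of about -107 mm. The force rose to about 5.7 N over 8 mm, then the tool hit a hard stop at -99 mm, so the stop should be fully in.

**Final hold:** The arm is still pushing with about 13 N. The grip width is 49 mm and the arm is at rest.

**Checked cartridges:** I didn't touch them, and the nearer one looked unmoved in the last picture.

**Problems and gaps:**
- My first automatic fit of the lamp outline was about 2 mm off. I corrected it by measuring the slot directly.
- Closing the gripper pressed the fingertips on the bench with about 23 N for a moment, under the 40 N limit.
- The arm hid the slot from the top camera at the end, so "fully home" rests on force and position, not a picture.

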